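# Stow the bladed press tip in the free bay and mark it

## Robot

A 6-joint arm with a two-finger parallel gripper is mounted at the origin on a cart in front of the work surface, level with it; the furniture and walls round the work are solid. World frame = base frame: x ahead of the robot, y to its left, z up, the work surface at z = 0. Lengths are in m, angles in degrees, forces in N, time in s.
With the tool pointing down it reaches from about 0.375 to 0.9 m from the base axis. Payload 3.1 kg.
Tool frame: the origin (TCP) lies at the very end of the fingers, on their centre line; the grasp point (between the pads) lies bot.hold_point_z behind it (bot.hold_point_z is the distance from the TCP to the grasp point, in m); z points along the fingers, y is the line along which they close (so a half turn about z gives the same grasp; the last joint's range is limited). The gripper opens to 87 mm and grips with 3 to 60 N. Pads are 19 mm wide; open, the fingers measure 117 mm over their backs; the gripper's body (75 mm by 190 mm) begins 51 mm behind the grasp point.
Start: joints at [-81.618, 30.224, 82.088, -0, 67.689, -10.227], TCP at [0.199, -0.592, 0.223] pointing down, gripper open.
Joint ranges: [-176.69, 176.69], [-43.24, 126.21], [12.49, 139.97], [-82, 262], [0, 151.66], [-163.58, 163.58]. Speed limits (degrees/s): [159.86, 159.86, 180, 180, 180, 180].

## Interface

Orientations are given as a 3x3 rotation matrix whose columns are the frame's x, y, z axes.
In Python, from rig import bot gives the robot as it stands.
- The arm moves only by the tool apply_moves, never from a script. Its argument "plan" is one flat list of numbers, 4 for each row, row after row: the shift along the world's x, y, z normalised to -1 to 1, where 1 is 0.05 m, then the turn about the world's z normalised to -1 to 1, where 1 is 10 degrees. A call has 1 to 12 rows; each row shifts and turns the commanded pose from where the row before left it; what a row does not reach is not made up. A row lasts 1/8 s, in which the tool goes at most 62.5 mm and 10.7 degrees, less where a joint would pass 70% of its speed; a pose out of reach is approached as far as the arm can. A call with a number of a shift or a turn outside -1 to 1 is refused whole. A call with a gripper value outside its range is refused whole. "grip" is the closure, from -1 (fully open) to 1 (shut), so that 0 is half open, set as the call begins (left out, the last holds). The fingers move at their own pace and stop on an object; the grip force is fixed at half the most. Time passes only in rows, so rows that do not move let the fingers close. It gives the time, the measured TCP pose, the force, the opening and the grip force at its end, in the units of the state.
- bot.read_state(): the state, without advancing time (a new reading comes with each control period).
- bot.capture(name): name is "side" or "top" or "wrist"; returns (picture, depth): 384x512x3 uint8, red, green, blue; 384x512 float32, m along the optical axis (not along the pixel's ray), 0 where there is no reading.
- bot.camera_info(name): a dict with "vertical_fov" (degrees; the focal length in pixels is half the picture's height over the tangent of half this angle, whatever the lens; pixels are square), "cx", "cy" (the principal point, pixels), "rvec" (rotation vector, rad) and "tvec" (3), from world to camera coordinates, as OpenCV has them; the wrist camera has in their place "mount" (4x4, takes a point from camera to tool coordinates, whose origin is the TCP and whose axes are the flange's). Camera axes: x right, y down, z forward; pixel columns grow to the right and rows downward; lengths in m; the calibration is good to about 2 mm. A picture is of the moment at which its call begins: read the wrist's pose just before it. camera_info takes no time and is no camera call.
- bot.hand_in(): hands the job in; it is judged then, once.
Trained networks look in the newest picture that a camera, given by its name, has taken for a name from the list of things; names that differ only in an ending like _2 or _b are one class to them, and where a whole thing is asked for, a point or a joint stands for the part that bears it (a point fixed in the world has none). Each returns a list of dicts, best first, with "p" (0 to 1); they miss things now and then, are a little off and sometimes report something else, mostly with a low value. They report only what shows in the picture. A call takes as long as a camera call. They do not tell look-alikes from the thing itself.
- bot.outline_of(camera, target): "mask" (384x512 bool, what is visible of it) and "xy" ([column, row] as shares, 0 to 1, of the picture: columns of its width, rows of its height, amid what is visible of it).
- bot.pinpoint(camera, target): "xy" ([column, row] as shares, 0 to 1, of the picture: columns of its width, rows of its height: a listed point, or the origin of a listed thing).
The state is a dict: "time_s": time; "joint_positions": joint angles; "qvel": joint speeds; "tau": joint torques, N m; "position": TCP position; "tcp_rot": TCP orientation; "force": force on the tool from outside, world axes, zero at the start; "moment": the same for the moment, N m; "opening": opening from 0.0 (shut) to 1.0 (fully open); "grasp_force": force on a finger pad.
Only numpy, scipy, OpenCV 4.12 (cv2) and the standard library are available. Lean on these libraries where they do the work, as an engineer would, in place of code of your own. Each camera call takes 0.05 s, during which the arm holds its last target. There are 200 camera calls.

## Task

Take the bladed press tip from the worktop and lay it in the one empty bay of the sloping tip stand: lengthwise up the slope, blade upward, lower end at the lip, flat on the slope before you let go, and without disturbing the two tips already there. Then slide the red marker along the top of the stand until it points at the middle of the bay you have just filled.

Things in the scene. Friction and masses are not known exactly. Their poses are not given: they have to be found in the camera images.
- bladed_tip: the bladed press tip: light-grey metal bar 72 mm long (its y), 12 mm wide (its x), 14 mm high, with a 4 mm wide, 5 mm high blade along the middle of its top (19 mm in all), about 0.09 kg; either end may point up the slope. It lies blade up on the open worktop right of the middle. Origin: centre of its underside, z up through the blade.
- plain_tip_a: plain press tip, a smooth light-grey metal bar 58 mm long (y), 10 mm wide (x), 8 mm high (z), two dark screw holes; it lies lengthwise up the slope in one of the bays, at the lip. Origin: centre of its underside.
- plain_tip_b: plain press tip, a smooth light-grey metal bar 58 mm long (y), 10 mm wide (x), 8 mm high (z), two dark screw holes; it lies lengthwise up the slope in one of the bays, at the lip. Origin: centre of its underside.
- stand: fixed tip stand, 270 mm wide (y), 135 mm deep. Its front (-x) is a bare face sloping 30 degrees, 107 mm long, rising to the back from a lip (at z = 0.014; 8 mm high, 3 mm thick) to z = 0.067. Three black liners 34 x 98 x 2 mm on it, 70 mm apart, no walls between, are the bays. Behind is a flat top, z = 0.067, with the marker's rail. Origin: centre of underside; x to the back, y to the left.
- bay1 (a point): left bay of the stand. Axes: x up the slope, y along the stand to its left, z square off the face. The point lies on the liner's top, midway across the bay, 37 mm up the slope from the lip's inner side: the middle of the bladed tip's underside comes here when its lower end is at the lip.
- bay2 (a point): middle bay. Axes: x up the slope, y along the stand to its left, z square off the face. The point lies on the liner's top, midway across the bay, 37 mm up the slope from the lip's inner side: the middle of the bladed tip's underside comes here when its lower end is at the lip.
- bay3 (a point): right bay. Axes: x up the slope, y along the stand to its left, z square off the face. The point lies on the liner's top, midway across the bay, 37 mm up the slope from the lip's inner side: the middle of the bladed tip's underside comes here when its lower end is at the lip.
- marker (a joint): position of the red marker along its rail, m: 0 at the rail's right end, growing along the stand's +y (left) to 0.225; it points at the right, middle and left bay's middle at 0.058, 0.128 and 0.198. It starts near the right end, short of all bays, slides with about 1.2 N of friction and stays where it is left.
- marker_grip (a point): centre of the marker's red grip, 14 mm wide (along the stand's y), 22 mm deep (x), from 10 mm above the stand's flat top (on a black foot 22 x 26 mm) to 42 mm above it (z = 0.109); this point is at z = 0.103. Its axes are the stand's.
There are look-alikes about, which are no part of the job. What is shaped like the bladed_tip but yellow is not meant.

How it is judged (in metres and radians):
On the way, in this order (a step that is already met when the one before it is completed fails the run):
1. the bladed tip lies flat in the empty bay, lengthwise, while still in the fingers (((x of bladed_tip in the frame of bay1 between -0.008 and 0.022 m and y of bladed_tip in the frame of bay1 between -0.014 and 0.014 m and z of bladed_tip in the frame of bay1 between -0.006 and 0.007 m and angle between the y axis of bladed_tip and the x axis of bay1, either way round below 0.3 rad and angle between the z axis of bladed_tip and the z axis of bay1, either way round below 0.14 rad and angle between bladed_tip's own z axis and vertical below 0.9 rad) or (x of bladed_tip in the frame of bay2 between -0.008 and 0.022 m and y of bladed_tip in the frame of bay2 between -0.014 and 0.014 m and z of bladed_tip in the frame of bay2 between -0.006 and 0.007 m and angle between the y axis of bladed_tip and the x axis of bay2, either way round below 0.3 rad and angle between the z axis of bladed_tip and the z axis of bay2, either way round below 0.14 rad and angle between bladed_tip's own z axis and vertical below 0.9 rad) or (x of bladed_tip in the frame of bay3 between -0.008 and 0.022 m and y of bladed_tip in the frame of bay3 between -0.014 and 0.014 m and z of bladed_tip in the frame of bay3 between -0.006 and 0.007 m and angle between the y axis of bladed_tip and the x axis of bay3, either way round below 0.3 rad and angle between the z axis of bladed_tip and the z axis of bay3, either way round below 0.14 rad and angle between bladed_tip's own z axis and vertical below 0.9 rad)) and contact force between the fingers and bladed_tip above 0.5 N), for 0.1 s.
2. with the tip in its bay, the marker has been brought to point at that bay (((x of bladed_tip in the frame of bay1 between -0.008 and 0.022 m and y of bladed_tip in the frame of bay1 between -0.014 and 0.014 m and z of bladed_tip in the frame of bay1 between -0.006 and 0.007 m and angle between the y axis of bladed_tip and the x axis of bay1, either way round below 0.3 rad and angle between the z axis of bladed_tip and the z axis of bay1, either way round below 0.14 rad and angle between bladed_tip's own z axis and vertical below 0.9 rad and y of marker_grip in the frame of bay1 between -0.015 and 0.015 m) or (x of bladed_tip in the frame of bay2 between -0.008 and 0.022 m and y of bladed_tip in the frame of bay2 between -0.014 and 0.014 m and z of bladed_tip in the frame of bay2 between -0.006 and 0.007 m and angle between the y axis of bladed_tip and the x axis of bay2, either way round below 0.3 rad and angle between the z axis of bladed_tip and the z axis of bay2, either way round below 0.14 rad and angle between bladed_tip's own z axis and vertical below 0.9 rad and y of marker_grip in the frame of bay2 between -0.015 and 0.015 m) or (x of bladed_tip in the frame of bay3 between -0.008 and 0.022 m and y of bladed_tip in the frame of bay3 between -0.014 and 0.014 m and z of bladed_tip in the frame of bay3 between -0.006 and 0.007 m and angle between the y axis of bladed_tip and the x axis of bay3, either way round below 0.3 rad and angle between the z axis of bladed_tip and the z axis of bay3, either way round below 0.14 rad and angle between bladed_tip's own z axis and vertical below 0.9 rad and y of marker_grip in the frame of bay3 between -0.015 and 0.015 m))), for 0.2 s.
At the end, for the whole second after the job is handed in: Bladed tip at rest in the bay that was empty, blade up, flat on it (8 degrees), lengthwise within 17 degrees, within 14 mm of its middle line and -8 to +22 mm of the bay point up the slope; marker within 15 mm of that bay's middle; plain tips within 15 mm of their places (((x of bladed_tip in the frame of bay1 between -0.008 and 0.022 m and y of bladed_tip in the frame of bay1 between -0.014 and 0.014 m and z of bladed_tip in the frame of bay1 between -0.006 and 0.007 m and angle between the y axis of bladed_tip and the x axis of bay1, either way round below 0.3 rad and angle between the z axis of bladed_tip and the z axis of bay1, either way round below 0.14 rad and angle between bladed_tip's own z axis and vertical below 0.9 rad and y of marker_grip in the frame of bay1 between -0.015 and 0.015 m) or (x of bladed_tip in the frame of bay2 between -0.008 and 0.022 m and y of bladed_tip in the frame of bay2 between -0.014 and 0.014 m and z of bladed_tip in the frame of bay2 between -0.006 and 0.007 m and angle between the y axis of bladed_tip and the x axis of bay2, either way round below 0.3 rad and angle between the z axis of bladed_tip and the z axis of bay2, either way round below 0.14 rad and angle between bladed_tip's own z axis and vertical below 0.9 rad and y of marker_grip in the frame of bay2 between -0.015 and 0.015 m) or (x of bladed_tip in the frame of bay3 between -0.008 and 0.022 m and y of bladed_tip in the frame of bay3 between -0.014 and 0.014 m and z of bladed_tip in the frame of bay3 between -0.006 and 0.007 m and angle between the y axis of bladed_tip and the x axis of bay3, either way round below 0.3 rad and angle between the z axis of bladed_tip and the z axis of bay3, either way round below 0.14 rad and angle between bladed_tip's own z axis and vertical below 0.9 rad and y of marker_grip in the frame of bay3 between -0.015 and 0.015 m)) and linear speed of bladed_tip below 0.02 m/s and velocity of joint marker below 0.02 m/s and distance of each of plain_tip_a, plain_tip_b from where it was at the start of the episode below 0.015 m); the robot touches nothing.
It fails at once if a plain tip is shifted by more than 25 mm (distance of any of plain_tip_a, plain_tip_b from where it was at the start of the episode above 0.025 m).
It also fails if it takes over 61 s, if anything falls off the work surface, if the arm or the gripper's body presses on something with over 40 N, if the wrist force passes 120 N, or if a joint passes its speed limit or range.

## Working session

There is one attempt and no reset: what is moved stays moved. The work goes in short steps, Python scripts to look and compute and a tool call to move; the robot and the scene stay as the last step left them, time stands still between calls to the robot, and variables do not carry over. Pictures are saved under pics/ and viewed, at most 10 in all, crops included, and the job is handed in when it is done.

Besides the shell and the picture viewer there is one more tool, called after "Emit:" in YAML: its name, and indented under it one key for each argument. apply_moves: Moves the arm, as the interface text tells. Its arguments: {"type":"object","properties":{"plan":{"type":"array","items":{"type":"number"}},"grip":{"type":"number"}},"required":["plan"]}

```bash
mkdir -p pics; ls
cat > h.py <<'E'
import numpy as np, cv2
from rig import bot
def K(n):
    c=bot.camera_info(n); f=192/np.tan(np.radians(c["vertical_fov"])/2); return c,f
def pose(n,st=None):
    c,f=K(n)
    if n=="wrist":
        st=st or bot.read_state(); T=np.eye(4); T[:3,:3]=np.array(st["tcp_rot"]); T[:3,3]=st["position"]
        M=T@np.array(c["mount"]); return M[:3,:3],M[:3,3],c,f
    R=cv2.Rodrigues(np.array(c["rvec"],float))[0]; return R.T,-R.T@np.array(c["tvec"],float).ravel(),c,f
def pts(n,d,st=None):
    R,t,c,f=pose(n,st); v,u=np.mgrid[:384,:512]
    P=np.stack([(u-c["cx"])/f*d,(v-c["cy"])/f*d,d],-1); return P@R.T+t
def proj(n,X,st=None):
    R,t,c,f=pose(n,st); p=(np.atleast_2d(X)-t)@R; return p[:,:2]/p[:,2:]*f+[c["cx"],c["cy"]]
E
python3 - <<'E'
from h import *
print(bot.hold_point_z, bot.read_state())
for n in("top","side"):
    im,d=bot.capture(n); cv2.imwrite(f"pics/{n}0.png",im[...,::-1]); np.savez(f"{n}0.npz",im=im,d=d)
    c,f=K(n);print(n,f,c); P=pts(n,d)
    for t in("bladed_tip","plain_tip_a","stand","marker"):
        for o in bot.outline_of(n,t):
            m=o["mask"]&(d>0); Q=P[m]; print(t,round(o["p"],2),np.array(o["xy"])*[512,384],m.sum(),Q.mean(0).round(3),np.percentile(Q,2,0).round(3),np.percentile(Q,98,0).round(3))
    for t in("bay1","bay2","bay3","marker_grip"):
        for o in bot.pinpoint(n,t):
            u,v=(np.array(o["xy"])*[512,384]); print(t,round(o["p"],2),u,v,P[int(v),int(u)].round(3))
E
```

```text
pics
0.0187 {'time_s': 0.0, 'joint_positions': array([-8.16182604e+01,  3.02794454e+01,  8.21564982e+01, -2.39255732e-03,
        6.76883240e+01, -1.02283283e+01]), 'qvel': array([-0.05052895, -0.03205598,  0.10078647, -0.00788465,  0.01712382,
       -0.04778304]), 'tau': array([-9.03128512e-04, -4.40043783e+01, -1.76590240e+01,  6.31198031e-02,
        5.82508149e-02, -1.52128173e-04]), 'position': array([ 0.19935108, -0.59158209,  0.22156587]), 'tcp_rot': array([[ 9.47707338e-01,  3.19140528e-01, -3.54371248e-04],
       [ 3.19140536e-01, -9.47704985e-01,  2.14007901e-03],
       [ 3.47146547e-04, -2.14126281e-03, -9.99997647e-01]]), 'force': array([ 0.23667179, -0.63482076,  1.64898938]), 'moment': array([-0.01299499, -0.01755483, -0.01681666]), 'grasp_force': 0.0, 'opening': 0.9998921268381821}
top 387.01576376244657 {'vertical_fov': 52.7723708115377, 'cx': 254.53857094857048, 'cy': 188.57133017595285, 'rvec': array([ 2.13956581, -2.15758397,  0.1725922 ]), 'tvec': array([0.1077935 , 0.52514666, 0.92266239])}
bladed_tip 0.7 [328.192  220.1856] 165 [ 0.45  -0.083  0.014] [ 0.419 
[... 1478 characters left out ...]
d 0.91 [247.808  166.8864] 2135 [0.459 0.322 0.045] [0.324 0.228 0.003] [0.595 0.427 0.096]
marker 0.42 [282.2144 157.5936] 95 [0.569 0.305 0.093] [0.557 0.294 0.075] [0.58  0.317 0.112]
bay1 0.9 221.2864 166.8096 [0.371 0.34  0.039]
bay1 0.74 235.6224 172.4928 [0.419 0.308 0.037]
bay1 0.74 256.2048 179.71200000000002 [0.489 0.261 0.041]
bay2 0.9 221.2864 166.8096 [0.371 0.34  0.039]
bay2 0.74 235.6224 172.4928 [0.419 0.308 0.037]
bay2 0.74 256.2048 179.71200000000002 [0.489 0.261 0.041]
bay3 0.9 221.2864 166.8096 [0.371 0.34  0.039]
bay3 0.74 235.6224 172.4928 [0.419 0.308 0.037]
bay3 0.74 256.2048 179.71200000000002 [0.489 0.261 0.041]
marker_grip 0.54 281.8048 152.6016 [0.565 0.306 0.113]
```

Run:
```python
import cv2,numpy as np
a=cv2.imread("pics/top0.png")[130:290,100:400]
cv2.imwrite("pics/top0c.png",cv2.resize(a,(800,427),interpolation=cv2.INTER_CUBIC))
```

```text
(no output)
```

View pics/top0c.png

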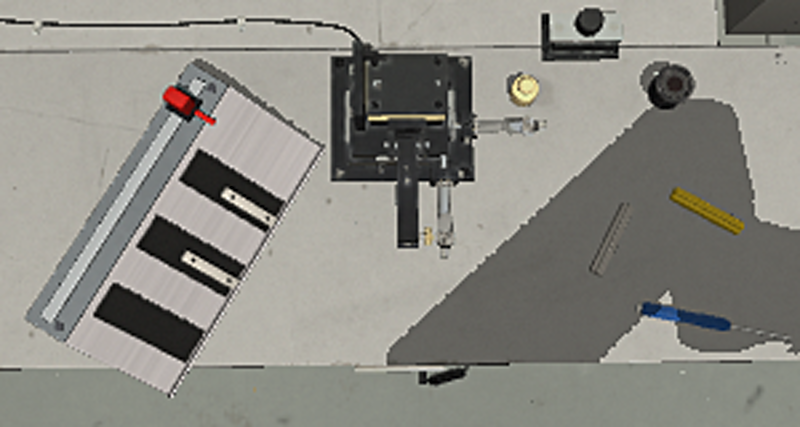

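View pics/side0.png

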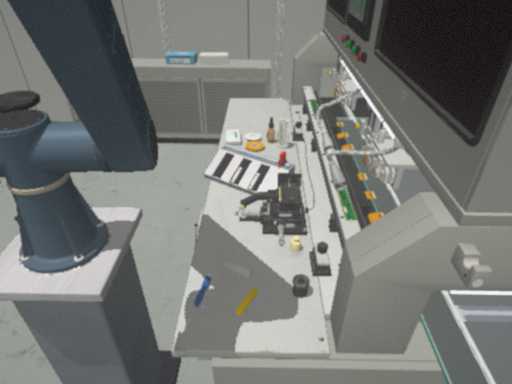

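The top view (crop scale 2.67, offset 100,130) shows the grey bladed bar at full-picture pixel (328,220). Its look-alikes are the yellow bar at (365,209), the blue screwdriver at (358,249), and the plain tips in the stand at (177,232) and (193,207). I choose the grey one at (328,220). The empty bay is the one nearest the robot, the left bay (bay1), at about (160,252). The marker is at (167,167).

```bash
cat >> h.py <<'E'
def rect(P,m):
    Q=P[m][:,:2].astype(np.float32); (c,s,a)=cv2.minAreaRect(Q*1000); b=cv2.boxPoints((c,s,a))
    e=[b[1]-b[0],b[2]-b[1]]; e=max(e,key=np.linalg.norm); ang=np.degrees(np.arctan2(e[1],e[0]))%180
    return np.array(c)/1000,np.array(s).round(1),ang
def standfit(P,seedyaw=55):
    S=P.reshape(-1,3); c=np.array([.46,.32]); 
    S=S[(np.hypot(*(S[:,:2]-c).T)<.2)&(S[:,2]>.022)&(S[:,2]<.062)]
    x=np.array([np.cos(np.radians(seedyaw)),np.sin(np.radians(seedyaw))])
    u=S[:,:2]@x; z=S[:,2]
    A=np.c_[S[:,:2],np.ones(len(S))]; w=np.ones(len(S),bool)
    k0=np.tan(np.radians(30)); off=np.median(z-k0*u); w=abs(z-k0*u-off)<.008
    for _ in range(8):
        k=np.linalg.lstsq(A[w],z[w],rcond=None)[0]; w=abs(A@k-z)<.003
    return k,np.degrees(np.arctan2(k[1],k[0])),np.degrees(np.arctan(np.hypot(*k[:2]))),w.sum()
E
python3 - <<'E'
from h import *
a=np.load("top0.npz"); im,d=a["im"],a["d"]; P=pts("top",d)
k,yaw,sl,n=standfit(P); print("stand",k,yaw,sl,n)
x=np.array([np.cos(np.radians(yaw)),np.sin(np.radians(yaw))]); y=np.array([-x[1],x[0]])
# liners
g=im.max(2); s=P[...,:2]-[.46,.32]; on=(abs(P[...,2]-(P[...,:2]@k[:2]+k[2]))<.006)&(np.hypot(s[...,0],s[...,1])<.2)&(P[...,2]>.012)
dk=(on&(g<60)).astype(np.uint8); nn,l,st,ce=cv2.connectedComponentsWithStats(dk)
for i in range(1,nn):
    if st[i,4]>80:
        Q=P[l==i]; u=Q[:,:2]@x; v=Q[:,:2]@y; print("liner",st[i,4],np.percentile(u,[1,99]),np.percentile(v,[1,99]),ce[i])
# grey tip
m=np.zeros(d.shape,bool); m[195:245,310:345]=1; m&=(P[...,2]>.008)&(P[...,2]<.03); print("tip",rect(P,m),P[m].mean(0),m.sum())
print("plain u lo..", [ (P[v,u]) for u,v in ((177,232),(193,207))])
m=(im[...,0]>150)&(im[...,1]<60)&(P[...,1]>.2)&(P[...,2]>.1)
print("marker top",P[m].mean(0),rect(P,m), P[m][:,:2].mean(0)@x,P[m][:,:2].mean(0)@y)
m=np.zeros(d.shape,bool);m[150:224,224:290]=1; print("press zmax",P[m][:,2].max())
E
```

```text
stand [ 0.29007109  0.48119898 -0.23349629] 58.91804720812205 29.330162890303377 2812
liner 414 [0.44603931 0.52844922] [-0.30136258 -0.26861271] [185.11111111 199.56038647]
liner 423 [0.44629429 0.52851791] [-0.23140642 -0.19867683] [169.48463357 224.26241135]
liner 541 [0.44616779 0.52901222] [-0.16152953 -0.12879143] [155.44731978 250.43438078]
tip (array([ 0.43262149, -0.08748074]), array([98.4, 49.5]), np.float32(8.975146)) [ 0.4465002  -0.08570493  0.01550603] 155
plain u lo.. [array([0.42048325, 0.29382895, 0.03663211]), array([0.48127932, 0.25533945, 0.0389452 ])]
marker top [0.57747559 0.30974367 0.12221953] (array([0.65865497, 0.31571896]), array([198.6,  21. ]), np.float32(3.4507825)) 0.5634033181777052 -0.3346578894827193
press zmax 0.9895063856383222
```

Emit:
apply_moves:
  plan: [0.4, 0.92, 0, -0.4, 0.4, 0.92, 0, -0.4, 0.4, 0.92, 0, -0.4, 0.4, 0.92, 0, -0.4, 0.4, 0.92, 0, -0.4, 0.4, 0.92, 0, -0.4, 0.4, 0.92, 0, -0.4, 0.4, 0.92, 0, -0.4, 0.4, 0.92, 0, -0.4, 0.4, 0.92, 0, -0.4, 0.4, 0.92, 0, -0.3, 0, 0, 0, 0]
  grip: -1

```text
time_s: 2.4
position: [0.4201, -0.0835, 0.2227]
tcp_rot: [[0.913, -0.408, 0.0], [-0.408, -0.913, 0.0], [0.0, -0.001, -1.0]]
force: [-0.6, -0.4, 0.2]
opening: 1.0
grasp_force: 0.0
```

```bash
cat >> h.py <<'E'
def wtip(name):
    st=bot.read_state(); im,d=bot.capture("wrist"); cv2.imwrite(f"pics/{name}.png",im[...,::-1]); np.savez(f"{name}.npz",im=im,d=d)
    P=pts("wrist",d,st); print("tcp",np.round(st["position"],4),"yaw",np.degrees(np.arctan2(st["tcp_rot"][1,0],st["tcp_rot"][0,0])),st["time_s"])
    return st,im,d,P
E
python3 - <<'E'
from h import *
st,im,d,P=wtip("w1")
for o in bot.outline_of("wrist","bladed_tip"):
    m=o["mask"]&(d>0); zt=np.percentile(P[m][:,2],90)
    m2=m&(P[...,2]>zt-.012)&(P[...,2]<zt+.004)
    print(round(o["p"],2),np.array(o["xy"])*[512,384],m.sum(),rect(P,m2),np.percentile(P[m][:,2],[5,50,95]),im[m].mean(0))
print("table z",np.median(P[...,2]))
E
```

```text
tcp [ 0.4201 -0.0835  0.2227] yaw -24.04887856450465 2.4
0.93 [244.224  138.3936] 721 (array([ 0.45083237, -0.08458293]), array([12. , 71.5]), np.float32(152.08716)) [0.01382414 0.01538966 0.02090014] [150.87656033 147.86546463 141.14701803]
0.67 [311.5008  83.904 ] 896 (array([ 0.47693192, -0.17643597]), array([72.2, 12.1]), np.float32(60.404125)) [0.00868941 0.01521346 0.02065292] [205.34486607 179.78236607  68.23214286]
table z 0.0017989258513976258
```

View pics/w1.png

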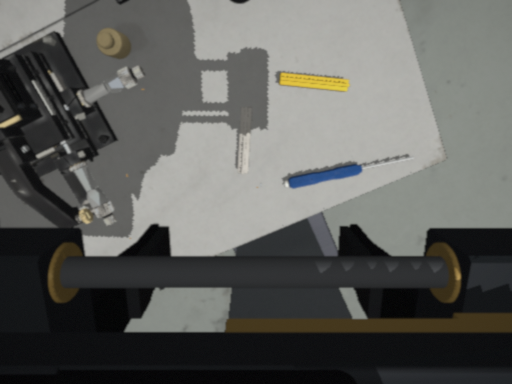

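The wrist view shows the grey bladed bar at (244,138), with the yellow one at (314,81) and the screwdriver at (325,177). The grey bar is the right one, with its blade up.

Emit:
apply_moves:
  plan: [0.53, 0.02, 0, -0.39, 0, 0, -0.9, 0, 0, 0, -0.9, 0, 0, 0, -0.9, 0, 0, 0, -0.7, 0, 0, 0, -0.4, 0, 0, 0, -0.3, 0, 0, 0, -0.1, 0, 0, 0, 0, 0, 0, 0, 0, 0]
  grip: 0

```text
time_s: 3.75
position: [0.4464, -0.0859, 0.0131]
tcp_rot: [[0.88, -0.474, 0.001], [-0.474, -0.88, -0.001], [0.001, -0.0, -1.0]]
force: [0.6, 0.2, -0.3]
opening: 0.503
grasp_force: 0.0
```

Emit:
apply_moves:
  plan: [0, 0, -0.1, 0, 0, 0, 0, 0]

```text
time_s: 4.0
position: [0.446, -0.0852, 0.0076]
tcp_rot: [[0.881, -0.474, 0.0], [-0.474, -0.881, -0.0], [0.0, -0.0, -1.0]]
force: [0.3, 0.1, 0.1]
opening: 0.502
grasp_force: 0.0
```

Emit:
apply_moves:
  plan: [0, 0.06, 0, 0]

```text
time_s: 4.12
position: [0.4461, -0.0823, 0.0076]
tcp_rot: [[0.88, -0.474, 0.0], [-0.474, -0.88, -0.0], [0.0, -0.0, -1.0]]
force: [-0.1, -0.5, 0.3]
opening: 0.496
grasp_force: 0.0
```

Emit:
apply_moves:
  plan: [0, 0, 0, 0, 0, 0, 0, 0, 0, 0, 0, 0, 0, 0, 0, 0, 0, 0, 0, 0, 0, 0, 0, 0]
  grip: 1

```text
time_s: 4.88
position: [0.446, -0.0823, 0.0076]
tcp_rot: [[0.881, -0.474, 0.0], [-0.474, -0.881, -0.0], [0.0, 0.0, -1.0]]
force: [-0.2, 0.2, 0.3]
opening: 0.133
grasp_force: 30.0
```

Emit:
apply_moves:
  plan: [0, 0, 0.5, 0, 0, 0, 1, 0, 0, 0, 1, 0, 0, 0, 1, 0, 0, 0, 0.8, 0]

```text
time_s: 5.5
position: [0.4458, -0.0822, 0.2245]
tcp_rot: [[0.881, -0.474, 0.001], [-0.474, -0.881, -0.001], [0.001, -0.0, -1.0]]
force: [0.1, -0.8, -0.8]
opening: 0.133
grasp_force: 30.0
```

Run:
```python
from h import *
a=np.load("top0.npz"); P=pts("top",a["d"])
m=(P[...,1]>-.03)&(P[...,1]<.2)&(P[...,0]<.62)&(P[...,0]>.3)&(P[...,2]<.5); print(np.percentile(P[m][:,2],[50,90,98,99.5,100]))
```

```text
[0.00156337 0.09201565 0.10172415 0.13014193 0.13329529]
```

Emit:
apply_moves:
  plan: [-0.17, 0.92, 0, 0.96, -0.17, 0.92, 0, 0.96, -0.17, 0.92, 0, 0.96, -0.17, 0.92, 0, 0.96, -0.17, 0.92, 0, 0.96, -0.17, 0.92, 0, 0.96, -0.17, 0.92, 0, 0.96, -0.17, 0.92, 0, 0.96, -0.17, 0.92, 0, 0.96, 0, 0, 0, 0, 0, 0, 0, 0]

```text
time_s: 6.88
position: [0.3688, 0.3311, 0.2221]
tcp_rot: [[0.528, 0.849, -0.001], [0.849, -0.528, -0.001], [-0.002, -0.0, -1.0]]
force: [-0.1, 0.1, -1.3]
opening: 0.133
grasp_force: 30.0
```

Run:
```python
from h import *
st,im,d,P=wtip("w2")
# fit stand from wrist depth
k,yaw,sl,n=standfit(P,58.9); print("stand",k,yaw,sl,n)
x=np.array([np.cos(np.radians(yaw)),np.sin(np.radians(yaw))]); y=np.array([-x[1],x[0]])
g=im.max(2); s=P[...,:2]-[.46,.32]; on=(abs(P[...,2]-(P[...,:2]@k[:2]+k[2]))<.006)&(np.hypot(s[...,0],s[...,1])<.2)
nn,l,cs,ce=cv2.connectedComponentsWithStats((on&(g<60)).astype(np.uint8))
for i in range(1,nn):
    if cs[i,4]>200:
        Q=P[l==i]; u=Q[:,:2]@x; v=Q[:,:2]@y; print("liner",cs[i,4],np.percentile(u,[1,99]),np.percentile(v,[1,99]),ce[i])
for t in("bay1","marker_grip"):
    for o in bot.pinpoint("wrist",t):
        u,v=(np.array(o["xy"])*[512,384]); p=P[int(v),int(u)]; print(t,round(o["p"],2),u,v,p.round(3),p[:2]@x,p[:2]@y)
for t in("bladed_tip","marker","plain_tip_a"):
    for o in bot.outline_of("wrist",t):
        m=o["mask"]&(d>0); print(t,round(o["p"],2),np.array(o["xy"])*[512,384],rect(P,m),np.percentile(P[m][:,2],[5,95]))
```

```text
tcp [0.3688 0.3311 0.2221] yaw 58.09917825962029 6.875
stand [ 0.29926063  0.49356495 -0.24100077] 58.770531281003414 29.993670485351174 14590
liner 1891 [0.44827016 0.53052741] [-0.22937563 -0.19737634] [324.7271285  147.72765732]
liner 1650 [0.45029244 0.53023543] [-0.29859399 -0.26738806] [396.44969697 144.17151515]
liner 1493 [0.45839125 0.5303916 ] [-0.15954018 -0.12785331] [255.05157401 140.39517749]
bay1 0.89 385.3824 170.688 [0.484 0.263 0.044] 0.47560284101719064 -0.27738819534253856
marker_grip 0.96 483.9936 74.112 [0.566 0.316 0.11 ] 0.5637920020342169 -0.3203044294008659
marker_grip 0.51 319.7952 175.9104 [0.424 0.293 0.041] 0.47034278511347 -0.21046220235217683
bladed_tip 0.7 [254.1056 212.3904] (array([0.25588417, 0.1474455 ]), array([516.7,  21.1]), np.float32(57.577885)) [0.22816744 0.23521547]
marker 0.66 [470.8864  80.6016] (array([0.56483789, 0.30368173]), array([46.7, 21.6]), np.float32(72.18628)) [0.07632417 0.11054197]
plain_tip_a 0.95 [319.488  172.4928] (array([0.42500494, 0.29110492]), array([52.6, 12.6]), np.float32(58.27076)) [0.02654471 0.05282101]
plain_tip_a 0.73 [348.8768 110.7072] (array([0.35505548, 0.3146463 ]), array([580.7, 262.2]), np.float32(1.792311)) [0.01975649 0.07625005]
plain_tip_a 0.59 [378.88   174.4128] (array([0.48243427, 0.25587001]), array([54.1, 17.8]), np.float32(59.34271)) [0.02546631 0.05270275]
```

View pics/w2.png

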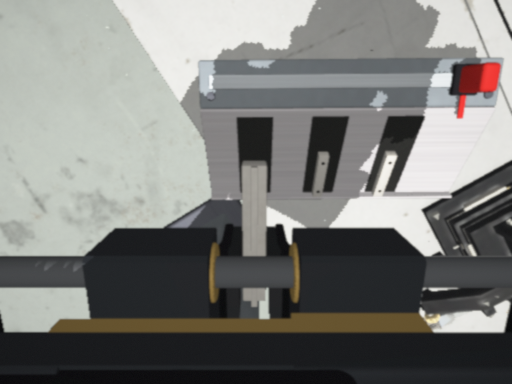

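The wrist view shows the tip held straight, its upper end at (254,165) and aimed at the empty left bay at (255,140). The plain tips are at (321,172) and (385,173), and the marker is at (484,74).

Emit:
apply_moves:
  plan: [0.02, 0.03, -0.7, 0.07, 0, 0, -0.9, 0, 0, 0, -0.9, 0, 0, 0, -0.3, 0, 0, 0, 0, 0, 0, 0, 0, 0]

```text
time_s: 7.92
position: [0.3717, 0.3338, 0.0839]
tcp_rot: [[0.518, 0.855, 0.003], [0.855, -0.518, 0.002], [0.003, 0.002, -1.0]]
force: [0.1, 0.2, -0.2]
opening: 0.133
grasp_force: 30.0
```

Emit:
apply_moves:
  plan: [0, 0, -0.08, 0, 0, 0, -0.08, 0, 0, 0, -0.08, 0, 0, 0, 0, 0]

```text
time_s: 8.43
position: [0.3702, 0.3331, 0.0702]
tcp_rot: [[0.518, 0.855, -0.001], [0.855, -0.518, -0.0], [-0.001, -0.0, -1.0]]
force: [0.5, 0.3, -0.1]
opening: 0.132
grasp_force: 30.0
```

Emit:
apply_moves:
  plan: [0, 0, -0.07, 0, 0, 0, -0.07, 0, 0, 0, 0, 0]

```text
time_s: 8.8
position: [0.3704, 0.3331, 0.0637]
tcp_rot: [[0.518, 0.856, -0.0], [0.856, -0.518, -0.0], [-0.0, 0.0, -1.0]]
force: [-0.7, -2.2, 3.5]
opening: 0.133
grasp_force: 30.0
```

Emit:
apply_moves:
  plan: [0, 0, -0.07, 0, 0, 0, -0.07, 0, 0, 0, 0, 0]

```text
time_s: 9.18
position: [0.3701, 0.3327, 0.0566]
tcp_rot: [[0.518, 0.855, -0.001], [0.855, -0.518, -0.001], [-0.001, -0.0, -1.0]]
force: [-2.1, -2.4, 4.3]
opening: 0.133
grasp_force: 30.0
```

Emit:
apply_moves:
  plan: [0, 0, -0.07, 0, 0, 0, -0.07, 0, 0, 0, 0, 0]

```text
time_s: 9.55
position: [0.3704, 0.3331, 0.0496]
tcp_rot: [[0.518, 0.855, -0.0], [0.855, -0.518, -0.0], [-0.0, -0.0, -1.0]]
force: [-0.3, -1.4, 3.4]
opening: 0.132
grasp_force: 30.0
```

Emit:
apply_moves:
  plan: [0, 0, -0.06, 0, 0, 0, -0.04, 0, 0, 0, 0, 0]

```text
time_s: 9.93
position: [0.371, 0.3337, 0.0449]
tcp_rot: [[0.518, 0.855, 0.001], [0.855, -0.518, 0.001], [0.001, 0.0, -1.0]]
force: [-0.6, -1.2, 4.9]
opening: 0.132
grasp_force: 30.0
```

Emit:
apply_moves:
  plan: [0, 0, -0.04, 0, 0, 0, 0, 0]

```text
time_s: 10.18
position: [0.3711, 0.3339, 0.044]
tcp_rot: [[0.518, 0.855, 0.002], [0.855, -0.518, 0.001], [0.002, 0.001, -1.0]]
force: [-2.4, -0.9, 14.0]
opening: 0.133
grasp_force: 30.0
```

Emit:
apply_moves:
  plan: [0, 0, -0.03, 0, 0, 0, 0, 0]

```text
time_s: 10.42
position: [0.3711, 0.3339, 0.0439]
tcp_rot: [[0.518, 0.856, 0.003], [0.856, -0.518, 0.002], [0.003, 0.001, -1.0]]
force: [-3.7, -1.7, 26.5]
opening: 0.132
grasp_force: 30.0
```

```bash
cat > tipfit.py <<'E'
from h import *
def tipfit(name):
    st,im,d,P=wtip(name)
    k=np.array([.29926,.49356,-.2410]); x=np.array([.5184,.8551]); y=np.array([-.8551,.5184])
    u=P[...,:2]@x-.480; v=P[...,:2]@y+.1437; h=(P[...,2]-(P[...,:2]@k[:2]+k[2]))*np.cos(np.radians(30))
    m=(abs(v)<.012)&(abs(u)<.05)&(h>.009)&(h<.025)&(P[...,2]<.075)
    print(m.sum()); Q=np.c_[u[m]/np.cos(np.radians(30)),v[m],h[m]]
    print("slope-u,v,h pct",np.percentile(Q,[2,50,98],0).round(4))
    b=np.polyfit(Q[:,0],Q[:,2],1); print("residual tilt deg",np.degrees(np.arctan(b[0])),"yaw deg",np.degrees(np.polyfit(Q[:,0],Q[:,1],1)[0]))
    for u0 in np.arange(-.045,.05,.01):
        s=abs(Q[:,0]-u0)<.005
        if s.sum()>5: print(u0.round(3),s.sum(),np.percentile(Q[s,2],[10,50,90]).round(4),Q[s,1].mean().round(4))
E
python3 -c "
from tipfit import *
tipfit('w3')"
```

```text
tcp [0.3711 0.3339 0.0439] yaw 58.81863456773592 10.425
2308
slope-u,v,h pct [[-0.0059 -0.0106  0.0098]
 [ 0.016   0.0004  0.0153]
 [ 0.0408  0.011   0.0237]]
residual tilt deg -4.734984482707782 yaw deg 0.5684149737129723
-0.035 22 [0.0198 0.0201 0.0206] 0.0005
-0.005 172 [0.0146 0.0153 0.0199] 0.0006
0.005 653 [0.013  0.0158 0.0228] 0.0005
0.015 460 [0.0145 0.0154 0.0206] -0.0004
0.025 406 [0.0145 0.0154 0.0204] 0.0007
0.035 489 [0.0124 0.0149 0.016 ] 0.0007
0.045 106 [0.0095 0.0103 0.0113] 0.0005
```

View pics/w3.png

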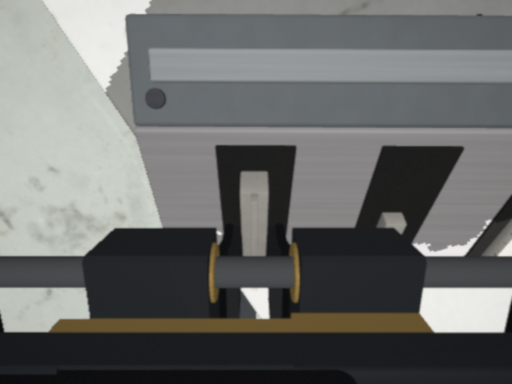

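The wrist view shows the bar lying in the left bay, its top end at (253,180) centred in the liner. The depth says it is flat, with the top face a constant 15.4 mm off the slope. I'll ease the pressure and let go.

Emit:
apply_moves:
  plan: [0, 0, 0.03, 0, 0, 0, 0, 0]

```text
time_s: 10.72
position: [0.371, 0.3339, 0.044]
tcp_rot: [[0.518, 0.855, 0.002], [0.855, -0.518, 0.002], [0.002, 0.001, -1.0]]
force: [-1.9, -1.7, 13.4]
opening: 0.136
grasp_force: 30.0
```

Emit:
apply_moves:
  plan: [0, 0, 0, 0, 0, 0, 0, 0, 0, 0, 0, 0, 0, 0, 0, 0, 0, 0, 0, 0, 0, 0, 0, 0, 0, 0, 0.1, 0, 0, 0, 0.3, 0, 0, 0, 0.9, 0, 0, 0, 0.9, 0, 0, 0, 0, 0]
  grip: 0

```text
time_s: 12.1
position: [0.3729, 0.3347, 0.1568]
tcp_rot: [[0.518, 0.856, 0.008], [0.856, -0.518, 0.005], [0.008, 0.005, -1.0]]
force: [0.6, -0.1, -0.3]
opening: 0.496
grasp_force: 0.0
```

```bash
python3 -c "
from tipfit import *
tipfit('w4')
for o in bot.pinpoint('wrist','marker_grip'): print(o['p'],np.array(o['xy'])*[512,384])
"
```

```text
tcp [0.3729 0.3347 0.1568] yaw 58.82550366098277 12.1
1017
slope-u,v,h pct [[-0.0328 -0.0049  0.0107]
 [ 0.0092  0.0011  0.0154]
 [ 0.0404  0.0064  0.021 ]]
residual tilt deg -2.009803429309026 yaw deg 0.020708998411240995
-0.035 48 [0.0146 0.0156 0.0206] 0.0006
-0.025 110 [0.0147 0.0154 0.0205] 0.0007
-0.015 113 [0.0147 0.0155 0.0204] 0.0007
-0.005 114 [0.0147 0.0155 0.0207] 0.0007
0.005 129 [0.0145 0.0156 0.0204] 0.0009
0.015 154 [0.0146 0.0155 0.0206] 0.0009
0.025 160 [0.0147 0.0155 0.0204] 0.0007
0.035 158 [0.0127 0.0151 0.016 ] 0.0007
0.045 31 [0.0094 0.0103 0.0111] 0.0008
```

Run:
```python
from h import *
a=np.load("w2.npz"); im,d=a["im"],a["d"]
st={"position":[.3688,.3311,.2221],"tcp_rot":np.array([[.5284,.849,-.001],[.849,-.5284,-.001],[-.002,0,-1]])}
P=pts("wrist",d,st); x=np.array([.5184,.8551]); y=np.array([-.8551,.5184])
red=(im[...,0]>1.8*im[...,1])&(im[...,0]>80)&(P[...,0]>.5)
for lo,hi in((.08,.104),(.105,.125)):
    m=red&(P[...,2]>lo)&(P[...,2]<hi); Q=P[m]; print(m.sum(),Q.mean(0),np.percentile(Q[:,:2]@x,[3,97]),np.percentile(Q[:,:2]@y,[3,97]))
a=np.load("top0.npz"); im,d=a["im"],a["d"]; P=pts("top",d); red=(im[...,0]>1.8*im[...,1])&(im[...,0]>80)&(P[...,0]>.5)&(P[...,1]>.2)&(P[...,2]<.13)
m=red&(P[...,2]>.103); Q=P[m]; print(m.sum(),Q.mean(0),np.percentile(Q[:,:2]@x,[3,97]),np.percentile(Q[:,:2]@y,[3,97]))
```

```text
467 [0.56452139 0.31413488 0.09303388] [0.55105763 0.5714137 ] [-0.32160803 -0.31887727]
566 [0.56895592 0.31186331 0.10923405] [0.55192102 0.57122005] [-0.33195584 -0.31933106]
53 [0.56922305 0.30953021 0.1091916 ] [0.55059288 0.57002227] [-0.33254451 -0.32026898]
```

Emit:
apply_moves:
  plan: [0.8, -0.1, 0, 0, 0.8, -0.1, 0, 0, 0.8, -0.1, 0, 0, 0.8, -0.1, 0, 0, 0.74, -0.08, 0, 0, 0, 0, 0, 0, 0, 0, 0, 0]

```text
time_s: 13.08
position: [0.5656, 0.3087, 0.1508]
tcp_rot: [[0.518, 0.855, -0.005], [0.855, -0.518, -0.001], [-0.003, -0.003, -1.0]]
force: [0.4, -0.0, -0.0]
opening: 0.499
grasp_force: 0.0
```

Run:
```python
from h import *
st,im,d,P=wtip("w5"); x=np.array([.5184,.8551]); y=np.array([-.8551,.5184]); p=np.array(st["position"][:2]); print(p@x,p@y)
red=(im[...,0]>1.8*im[...,1])&(im[...,0]>80); m=red&(P[...,2]>.08)&(P[...,2]<.13); print(m.sum())
if m.sum()>20: print(np.percentile(P[m][:,:2]@x,[3,97]),np.percentile(P[m][:,:2]@y,[3,97]))
```

```text
tcp [0.5656 0.3087 0.1508] yaw 58.80016973325324 13.075
0.5571978325573321 -0.3236556095212582
850
[0.55269664 0.57254839] [-0.33349602 -0.32078015]
```

View pics/w5.png

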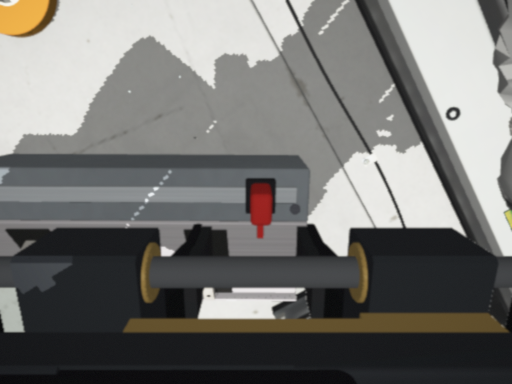

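The wrist view shows the red marker at (261,203), centred between the open fingers, with clear space around it.

Emit:
apply_moves:
  plan: [0.11, 0.05, -0.4, 0, 0, 0, -0.5, 0, 0, 0, -0.25, 0, 0, 0, -0.1, 0, 0, 0, 0, 0, 0, 0, 0, 0]

```text
time_s: 13.88
position: [0.5736, 0.312, 0.0909]
tcp_rot: [[0.518, 0.855, 0.002], [0.855, -0.518, 0.001], [0.001, 0.001, -1.0]]
force: [0.7, 0.4, 0.2]
opening: 0.503
grasp_force: 0.0
```

Emit:
apply_moves:
  plan: [0, 0, 0, 0, 0, 0, 0, 0, 0, 0, 0, 0, 0, 0, 0, 0, 0, 0, 0, 0, 0, 0, 0, 0]
  grip: 1

```text
time_s: 14.62
position: [0.573, 0.3117, 0.0902]
tcp_rot: [[0.518, 0.855, -0.0], [0.855, -0.518, 0.0], [0.0, -0.0, -1.0]]
force: [-1.3, 0.2, 1.0]
opening: 0.163
grasp_force: 30.0
```

Emit:
apply_moves:
  plan: [-0.395, 0.24, 0, 0, -0.395, 0.24, 0, 0, -0.395, 0.24, 0, 0, -0.395, 0.24, 0, 0, -0.395, 0.24, 0, 0, -0.395, 0.24, 0, 0, -0.395, 0.24, 0, 0, -0.395, 0.24, 0, 0, 0, 0, 0, 0, 0, 0, 0, 0]

```text
time_s: 15.88
position: [0.4147, 0.4084, 0.0902]
tcp_rot: [[0.518, 0.856, 0.0], [0.856, -0.518, 0.001], [0.001, -0.0, -1.0]]
force: [0.4, 3.0, 0.4]
opening: 0.16
grasp_force: 30.0
```

Emit:
apply_moves:
  plan: [0, 0, 0, 0, 0, 0, 0, 0, 0, 0, 0, 0, 0, 0, 0, 0, 0, 0, 0.3, 0, 0, 0, 0.9, 0, 0, 0, 1, 0, -0.5, -0.8, 0.6, 0, -0.5, -0.8, 0, 0, 0, 0, 0, 0, 0, 0, 0, 0]
  grip: 0

```text
time_s: 17.25
position: [0.3659, 0.3283, 0.2312]
tcp_rot: [[0.518, 0.855, 0.003], [0.855, -0.518, 0.002], [0.003, 0.001, -1.0]]
force: [-0.2, -0.7, 0.3]
opening: 0.503
grasp_force: 0.0
```

Run:
```python
from tipfit import *
tipfit("w6")
a=np.load("w6.npz"); im,d=a["im"],a["d"]; P=pts("wrist",d); y=np.array([-.8551,.5184])
m=(im[...,0]>1.8*im[...,1])&(im[...,0]>80)&(P[...,2]>.1)&(P[...,2]<.13); print("marker v",np.percentile(P[m][:,:2]@y,[3,97])+.1437)
for o in bot.outline_of("wrist","plain_tip_a"):
    print(o["p"],rect(P,o["mask"]&(d>0)))
```

```text
tcp [0.3659 0.3283 0.2312] yaw 58.789729236182026 17.25
685
slope-u,v,h pct [[-0.0323 -0.0049  0.0104]
 [ 0.0069  0.0007  0.0154]
 [ 0.0401  0.0066  0.0211]]
residual tilt deg -1.9654148812829233 yaw deg 0.25421330960058747
-0.035 30 [0.015  0.0165 0.0205] 0.0004
-0.025 77 [0.0145 0.0154 0.0207] 0.0004
-0.015 81 [0.0147 0.0157 0.0206] 0.0008
-0.005 84 [0.0146 0.0156 0.0203] 0.0011
0.005 95 [0.0146 0.0154 0.0204] 0.001
0.015 96 [0.0146 0.0155 0.0203] 0.0011
0.025 97 [0.0146 0.0156 0.0204] 0.0011
0.035 104 [0.0129 0.0151 0.0159] 0.0007
0.045 21 [0.0092 0.0102 0.0116] 0.0006
marker v [-0.00472391  0.00807172]
0.89 (array([0.48404364, 0.25596158]), array([53.2, 16.2]), np.float32(58.59192))
0.83 (array([0.42399243, 0.29197058]), array([52.1,  9.8]), np.float32(59.3866))
```

View pics/w6.png

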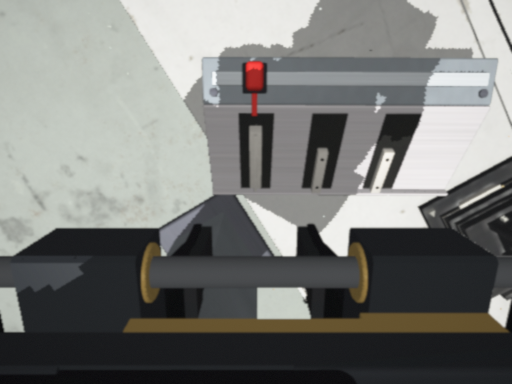

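The wrist view shows the bladed tip flat in the left bay at (255,157) with the marker directly above it at (255,76). The plain tips at (321,169) and (384,170) have not moved, so I'll hand in.

```bash
python3 -c "
from rig import bot
print(bot.hand_in())"
```

```text
the job is handed in; nothing more can be done
None
```

The job is handed in: the bladed tip lies flat, blade up, at the middle of the left bay, the marker points within about 2 mm of that bay's middle, and both plain tips are where they were. No verdict came back.

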